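Hang the lift-off guard door on the polishing hood

ROBOT

A 7-joint arm with a two-finger parallel gripper is mounted at the origin on a cart in front of the work surface, level with it; the furniture and walls round the work are solid. World frame = base frame: x ahead of the robot, y to its left, z up, the work surface at z = 0. Lengths are in m, angles in rad, forces in N, time in s.
With the tool pointing down it reaches from about 0.35 to 0.9 m from the base axis. Payload 8.1 kg.
Tool frame: the origin (TCP) lies at the very end of the fingers, on their centre line; the grasp point (between the pads) lies arm.hold_point_z behind it (arm.hold_point_z is the distance from the TCP to the grasp point, in m); z points along the fingers, y is the line along which they close (so a half turn about z gives the same grasp; the last joint's range is limited). The gripper opens to 92 mm and grips with 3 to 60 N. Pads are 19 mm wide; open, the fingers measure 130 mm over their backs; the gripper's body (75 mm by 190 mm) begins 47 mm behind the grasp point.
Start: joints at [-1.272, 0.434, 0.025, 1.573, -0.012, 1.134, -0.075], TCP at [0.244, 0.575, 0.203] pointing down, gripper open.
Joint ranges: [-2.62, 2.62], [-0.44, 2.09], [-1.27, 1.32], [0.08, 2.57], [-1.32, 4.46], [0.12, 2], [-2.74, 2.74]. Speed limits (rad/s): [2.22, 2.22, 3.01, 3.01, 3.14, 3.14, 3.14].

INTERFACE

Orientations are given as a rotation vector (axis times angle).
In Python, from cell import arm, vision, job, cut_out gives the robot as it stands. The module is installed in compiled form; this text tells all that it offers.
- The arm moves only by the tool play_rows, never from a script. Its argument "increments" is text: rows parted by semicolons, each of 5 numbers parted by spaces: the shift along the tool's x, y, z in cm, then the turn about the tool's z in degrees, then the opening, from -1 (shut) to 1 (fully open), so that 0 is half open. A call has 1 to 5 rows; each row shifts and turns the commanded pose from where the row before left it, along the tool's axes as they then stand; what a row does not reach is not made up. A row lasts 1/12 s, in which the tool goes at most 41.7 mm and 7.16 degrees, less where a joint would pass 70% of its speed; a pose out of reach is approached as far as the arm can. A call is refused whole if a number of a shift passes 4.17 or a number of a turn 7.16, either way. A call with a gripper value outside its range is refused whole. The fingers move at their own pace and stop on an object; "grip_force" is the grip in N (left out, the last holds). Time passes only in rows, so rows that do not move let the fingers close. It gives the time, the measured TCP pose, the force, the opening and the grip force at its end, in the units of the state.
- arm.observe(): the state, without advancing time (a new reading comes with each control period).
- vision.get_image(name): name is "scene" or "top" or "wrist"; returns a dict with "frame" (480x640x3 uint8, red, green, blue), "z_map" (480x640 float32, m along the optical axis (not along the pixel's ray), 0 where there is no reading), "mtx" (3x3 intrinsics, pixels), "distortion" ([k1, k2, p1, p2, k3] as OpenCV has them; the pictures are not rectified), "cam_to_world" (4x4, takes a point from camera to world coordinates). Camera axes: x right, y up, looking along -z (the intrinsics and any distortion apply to the point x, -y, -z); pixel columns grow to the right and rows downward; lengths in m; the calibration is good to about 2 mm. A picture is of the moment at which its call begins.
- job.sign_off(): hands the job in; it is judged then, once.
Trained networks look in a picture, given as the dict that the camera call returned (one of the last four; its "shot" number tells which), for a name from the list of things; names that differ only in an ending like _2 or _b are one class to them, and where a whole thing is asked for, a point or a joint stands for the part that bears it (a point fixed in the world has none). Each returns a list of dicts, best first, with "confidence" (0 to 1); they miss things now and then, are a little off and sometimes report something else, mostly with a low value. They report only what shows in the picture. A call takes as long as a camera call. They do not tell look-alikes from the thing itself.
- cut_out(query, picture): "mask" (480x640 bool, what is visible of it) and "point" ([row, column] in pixels, amid what is visible of it).
The state is a dict: "clock": time; "joints": joint angles; "dq": joint speeds; "joint_efforts": joint torques, N m; "position": TCP position; "ee_rot": TCP orientation; "force": force on the tool from outside, world axes, zero at the start; "ft_torque": the same for the moment, N m; "width": opening from 0.0 (shut) to 1.0 (fully open); "gripper_force": force on a finger pad.
Only numpy, scipy, OpenCV 4.12 (cv2) and the standard library are available. Lean on these libraries where they do the work, as an engineer would, in place of code of your own. Each camera call takes 0.05 s, during which the arm holds its last target. There are 200 camera calls.

TASK

Take the yellow guard door out of its wooden rest and, holding it wide open, lower both hinge knuckles together onto the two pins of the grey polishing hood until it is fully home. The hinge plate can sit anywhere along its slots, so feel for the pins and never force the door; then let go, swing it shut gently against its rubber bumpers, and leave the other things on the bench alone.

Things in the scene. Friction and masses are not known exactly. Their poses are not given: they have to be found in the camera images.
- hood: grey sheet-metal guard hood of a polishing spindle, mm: 140 deep (x), 170 wide (y), 150 high, fixed. Origin: centre of its underside on the bench; z up; its open front looks along its -x, front face at x = -70. On its left (+y) front post a vertical steel hinge plate, clamped in slots along the hood's y, carries two upright brass pins on one vertical axis.
- hinge_nominal (a point): hood point (-84, 72, 40): on the pin axis at the lower pin's root, if the plate sat mid-slot. The real axis stands up to 10 either way along the hood's y (none in x); not measured, but clamped fast. Pins 8 across, 14 long, last 3 tapering to 7 across, each on a barrel 18 across, 20 high. Barrel tops at heights 40 and 125, pin tips at 54 and 139.
- bumper (a point): hood point (-78, -55, 85): midway between the tips of two black rubber bumpers (8 across, 8 proud of the hood's front face, heights 45 and 125), against which the back of the shut door rests.
- door: loose yellow door, clear window, 0.12 to 0.26 kg; panel 130 wide (y) x 12 thick (x) x 132 high; origin: centre of its underside; z up. Knuckles on the +y edge; small black knob near the free edge on the front (-x) face at (-6, -56, 68), 16 across, 17 out. Shut: axes parallel to the hood's. Open 90 degrees: yaw = hood's yaw - 1.57, free edge away from the hood. Fully home: underside at height 18.
- grip (a point): door point (0, 0, 118): middle of the plain top rail (12 thick, 32 high), 14 below the door's top edge; grip it here from above across the thickness (the door's x).
- knuckle_low (a point): door point (0, 76, 22): lower end of the lower knuckle on the hinge axis; height 40 when home. Knuckles: two coaxial vertical tubes, 18 outside, 11 bore, 20 long, open ends. Bring this knuckle in sideways between the lower pin's tip and the upper barrel, 51 above that tip (coming from above it hits that barrel). 1.5 play round the pins: the free door sags about 0.03 rad.
- knuckle_high (a point): door point (0, 76, 107): lower end of the upper knuckle on the hinge axis; height 125 when home.
- free_edge (a point): door point (6, -65, 68): back face of the door at its free edge, mid height; at about -78 in the hood's x when the door is shut.
- rest: wooden rest fixed to the bench, 70 (x) x 110 (y) x 38 high; slot 17 wide, 26 deep along its y, floor 12 above the bench, in which the door stands upright at the start, its axes parallel to the rest's.
- beeswax: round yellow cake of wax, 45 across, 17 high, loose; origin at the centre of its underside. Bystander.
- loupe: folding magnifier, 29 x 61 x 13, loose. Bystander.
- pliers_black: black-handled pliers lying on the bench, 63 x 206 x 14, loose. Bystander.
There are look-alikes about, which are no part of the job. Several things have the shape of the door; the one meant has the colours described above.

How it is judged:
On the way:
1. the door hangs fully home on both pins, let go, upright and wide open (more than 45 degrees from shut) (z of knuckle_low in the frame of hood between 0.035 and 0.044 m and x of knuckle_low in the frame of hood between -0.091 and -0.077 m and y of knuckle_low in the frame of hood between 0.056 and 0.088 m and x of knuckle_high in the frame of hood between -0.091 and -0.077 m and y of knuckle_high in the frame of hood between 0.055 and 0.089 m and angle between door's own z axis and vertical below 0.09 rad and angle between the y axis of door and the y axis of hood, either way round above 0.785 rad and contact force between the fingers and door below 0.5 N), for 0.2 s.
At the end, for the whole second after the job is handed in: The door hangs upright (within 0.09 rad) on both pins, its knuckles down on the barrels within 4 mm, and is shut: parallel to the hood's front within 0.1 rad with its free edge within 8 mm of the bumpers, at rest and released (z of knuckle_low in the frame of hood between 0.035 and 0.044 m and x of knuckle_low in the frame of hood between -0.091 and -0.077 m and y of knuckle_low in the frame of hood between 0.056 and 0.088 m and x of knuckle_high in the frame of hood between -0.091 and -0.077 m and y of knuckle_high in the frame of hood between 0.055 and 0.089 m and angle between door's own z axis and vertical below 0.09 rad and x of free_edge in the frame of hood between -0.086 and -0.07 m and angle between the y axis of door and the y axis of hood, either way round below 0.1 rad and y of free_edge in the frame of hood below 0 m and linear speed of door below 0.02 m/s); the robot touches nothing.
It fails at once if the door is pressed or knocked against the hood or its pins with more than 35 N (contact force between door and hood above 35 N).
It fails at once if a bystander (wax, magnifier, black pliers) is moved more than 20 mm (distance of any of beeswax, loupe, pliers_black from where it was at the start of the episode above 0.02 m).
It also fails if it takes over 72 s, if anything falls off the work surface, if the arm or the gripper's body presses on something with over 40 N, if the wrist force passes 120 N, or if a joint passes its speed limit or range.

## Working session

There is one attempt and no reset: what is moved stays moved. The work goes in short steps, Python scripts to look and compute and a tool call to move; the robot and the scene stay as the last step left them, time stands still between calls to the robot, and variables do not carry over. Pictures are saved under pics/ and viewed, at most 10 in all, crops included, and the job is handed in when it is done.

Besides the shell and the picture viewer there is one more tool, called as a command line: name --argument value ..., lists and objects as JSON in quotes. play_rows: Moves the arm, as the interface text tells. Its arguments: {"type":"object","properties":{"increments":{"type":"string"},"grip_force":{"type":"number"}},"required":["increments"]}

```bash
mkdir -p pics; cat > h.py <<'E'
import numpy as np, cv2
from scipy.spatial.transform import Rotation as R
from cell import arm, vision, job, cut_out
def cloud(p):
    z=p["z_map"]; r,c=np.mgrid[0:480,0:640]
    u=cv2.undistortPoints(np.stack([c,r],-1).reshape(-1,1,2).astype(np.float64),p["mtx"],np.array(p["distortion"],float)).reshape(480,640,2)
    P=np.stack([u[...,0]*z,-u[...,1]*z,-z],-1)
    T=np.array(p["cam_to_world"]); W=P@T[:3,:3].T+T[:3,3]
    W[z<=0]=np.nan
    return W
def save(p,n,crop=None,s=1):
    f=p["frame"][...,::-1]
    if crop: f=f[crop[0]:crop[1],crop[2]:crop[3]]
    cv2.imwrite("pics/"+n,cv2.resize(f,None,fx=s,fy=s))
E
python3 - <<'E'
from h import *
s=arm.observe(); print({k:np.round(v,3) for k,v in s.items()}, arm.hold_point_z)
for n in ["scene","top"]:
    p=vision.get_image(n); save(p,n+"0.png"); W=cloud(p); np.save(n+"W.npy",W); np.save(n+"F.npy",p["frame"])
    print(n,np.round(np.array(p["cam_to_world"]),2).tolist())
    for q in ["hood","door","rest","beeswax","loupe","pliers_black"]:
        for d in cut_out(q,p)[:4]:
            m=d["mask"]; w=W[m]; w=w[~np.isnan(w[:,0])]
            print(q,round(d["confidence"],2),np.round(d["point"]),m.sum(),np.round(np.median(w,0),3),np.round(np.percentile(w,3,0),3),np.round(np.percentile(w,97,0),3), p["frame"][m].mean(0).round())
E
```

```text
{'clock': np.float64(0.0), 'joints': array([-1.272,  0.435,  0.025,  1.574, -0.012,  1.134, -0.075]), 'dq': array([ 0.001, -0.003, -0.001, -0.001, -0.001, -0.001,  0.   ]), 'joint_efforts': array([ 1.0000e-03, -6.6785e+01,  9.8500e-01, -3.1445e+01, -6.1000e-02,
        4.3000e-02,  0.0000e+00]), 'position': array([0.244, 0.575, 0.202]), 'ee_rot': array([-6.270e-01, -3.078e+00,  2.000e-03]), 'force': array([ 0.071, -0.699,  0.027]), 'ft_torque': array([-0.017, -0.059,  0.018]), 'gripper_force': np.float64(0.0), 'width': np.float64(0.995)} 0.0188
scene [[-0.46, 0.44, -0.77, -0.74], [-0.89, -0.23, 0.4, 0.57], [-0.01, 0.87, 0.5, 0.94], [0.0, 0.0, 0.0, 1.0]]
hood 0.66 [260. 259.] 4606 [0.576 0.117 0.092] [0.522 0.031 0.011] [0.662 0.198 0.151] [147. 141. 120.]
door 0.79 [279. 346.] 1722 [ 0.416 -0.061  0.062] [ 0.402 -0.125  0.005] [ 0.428 -0.001  0.13 ] [155.  67. 155.]
door 0.6 [250. 444.] 1306 [ 0.372 -0.382  0.083] [ 0.331 -0.404  0.009] [ 0.429 -0.345  0.131] [236.  22.   8.]
door 0.23 [262. 259.] 4776 [0.576 0.118 0.089] [0.521 0.03  0.009] [0.665 0.198 0.151] [149. 141. 120.]
rest 
[... 821 characters left out ...]
.573 -0.186  0.043] [159.  98.  45.]
beeswax 0.57 [235. 140.] 303 [0.513 0.338 0.017] [0.493 0.319 0.005] [0.532 0.358 0.023] [187. 124.  37.]
beeswax 0.38 [193. 231.] 6128 [0.584 0.11  0.149] [0.527 0.026 0.014] [0.664 0.191 0.155] [101.  95.  82.]
loupe 0.75 [301. 250.] 244 [0.357 0.067 0.011] [0.339 0.044 0.004] [0.377 0.092 0.018] [157. 152. 127.]
pliers_black 0.63 [246. 490.] 924 [ 0.487 -0.5    0.011] [ 0.407 -0.564 -0.002] [ 0.584 -0.463  0.017] [85. 68. 53.]
pliers_black 0.43 [228. 383.] 533 [ 0.511 -0.222  0.142] [ 0.46  -0.249  0.031] [ 0.592 -0.195  0.148] [178. 146.  12.]
pliers_black 0.2 [303. 251.] 252 [0.356 0.068 0.011] [0.337 0.044 0.004] [0.377 0.093 0.018] [156. 151. 126.]
```

View pics/scene0.png

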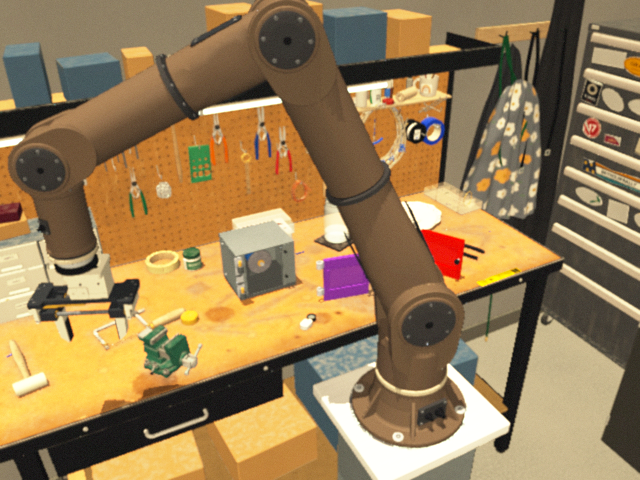

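View pics/top0.png

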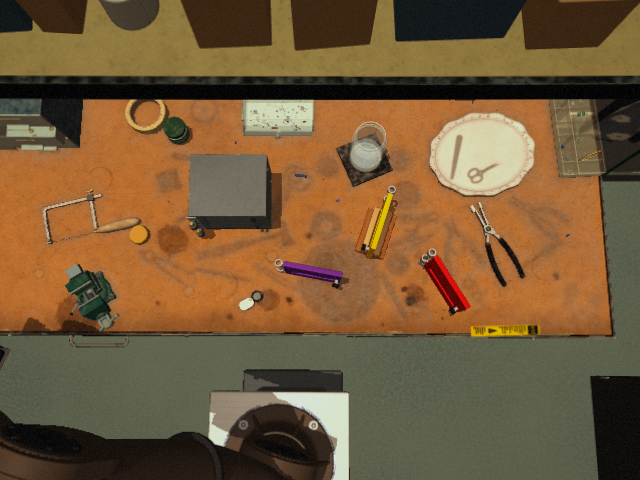

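```bash
python3 - <<'E'
from h import *
W=np.load("topW.npy");F=np.load("topF.npy").astype(int)
def rect(m,n):
    P=W[m]; P=P[~np.isnan(P[:,0])]; r=cv2.minAreaRect((P[:,:2]*1000).astype(np.float32)); print(n,len(P),"z",np.median(P[:,2]).round(4),"c",np.round(r[0],1),np.round(r[1],1),round(r[2],1)); print(np.round(cv2.boxPoints(r),1).tolist()); return P
x,y,z=W[...,0],W[...,1],W[...,2]
m=(abs(z-.15)<.01)&(x>.48)&(x<.7)&(y>0)&(y<.22); m=cv2.morphologyEx(m.astype(np.uint8),cv2.MORPH_OPEN,np.ones((5,5)))>0
rect(m,"hoodtop")
yel=(F[...,0]>100)&(F[...,1]>80)&(F[...,2]<70)&(x>.42)&(x<.65)&(y>-.3)&(y<-.15)
rect(yel&(z>.13),"door rail")
# rail mid line: fit
P=W[yel&(z>.135)]; c=P.mean(0); u=np.linalg.svd(P[:,:2]-c[:2])[2][0]; print("rail c",c.round(4),"dir",np.degrees(np.arctan2(u[1],u[0])))
# hinge region columns
m=(x>.44)&(x<.53)&(y>.12)&(y<.22)&(z>.02)&(z<.147)
for r,cc in np.argwhere(m): print((r,cc),np.round(W[r,cc]*1000).astype(int).tolist(),F[r,cc].tolist(),end=";")
E
```

```text
hoodtop 4776 z 0.1501 c [600.1 111. ] [142.  170.6] 0.6
[[528.2999877929688, 195.60000610351562], [530.0, 25.0], [672.0, 26.399999618530273], [670.2999877929688, 197.0]]
door rail 334 z 0.144 c [ 521.8 -226.2] [ 12.1 130.1] 72.0
[[458.1000061035156, -211.8000030517578], [581.7999877929688, -252.10000610351562], [585.5999755859375, -240.60000610351562], [461.79998779296875, -200.3000030517578]]
rail c [ 0.5208 -0.2257  0.144 ] dir 161.9718004223734
(np.int64(216), np.int64(191)) [529, 189, 145] [57, 56, 49];(np.int64(216), np.int64(192)) [529, 187, 145] [54, 55, 46];(np.int64(216), np.int64(198)) [529, 174, 145] [51, 47, 40];(np.int64(216), np.int64(199)) [530, 171, 145] [52, 49, 46];(np.int64(216), np.int64(200)) [529, 169, 145] [46, 45, 40];(np.int64(217), np.int64(187)) [527, 197, 145] [173, 164, 147];(np.int64(217), np.int64(188)) [528, 196, 141] [169, 160, 146];(np.int64(217), np.int64(189)) [527, 194, 143] [170, 163, 152];(np.int64(217), np.int64(190)) [527, 191, 144] [171, 161, 149];(np.int64(217), np.int64(191)) [527, 189, 145] [162, 150, 137];(np.int64(217), np.int64(193)) [5
[... 14608 characters left out ...]
4(235), np.int64(198)) [507, 194, 37] [85, 69, 55];(np.int64(235), np.int64(199)) [508, 192, 35] [70, 65, 58];(np.int64(235), np.int64(200)) [507, 188, 41] [69, 64, 56];(np.int64(235), np.int64(201)) [507, 186, 40] [49, 48, 41];(np.int64(235), np.int64(202)) [508, 185, 31] [23, 18, 17];(np.int64(235), np.int64(203)) [508, 182, 33] [29, 24, 22];(np.int64(235), np.int64(204)) [511, 183, 20] [58, 38, 26];(np.int64(236), np.int64(199)) [507, 193, 26] [53, 41, 31];(np.int64(236), np.int64(200)) [506, 190, 29] [29, 28, 27];(np.int64(236), np.int64(201)) [506, 188, 30] [29, 29, 24];(np.int64(236), np.int64(202)) [507, 186, 28] [31, 26, 24];(np.int64(236), np.int64(203)) [507, 184, 25] [61, 41, 26];
```

The scene picture shows the grey hood with its hinge at pixel (235,275), and purple and red look-alike doors at (346,279) and (444,250). In the top picture the yellow door stands in its rest at (380,222), knuckles at the far end (391,190), and the hinge pins are at (197,228). The pin axis measures about (0.515, 0.189) and the door rail centre (0.522, -0.226), yaw -108°. Barrel tops, pin tips and the rail top all come out at the given heights. I'm moving above the door now.

play_rows --increments "-1.2 -1.3 -0.2 0 1;-2.2 -2.5 -0.2 0 1;-2.3 -2.5 -0.2 0 1;-2.3 -2.5 -0.2 0 1;-2.3 -2.5 -0.2 0 1"

```text
clock: 1.12
position: [0.2954, 0.4295, 0.213]
ee_rot: [0.627, 3.078, 0.0]
force: [1.0, 0.3, 0.1]
width: 1.0
gripper_force: 0.0
```

play_rows --increments "-2.3 -2.5 -0.2 0 1;-2.3 -2.5 -0.2 0 1;-2.3 -2.5 -0.2 0 1;-2.3 -2.5 -0.2 0 1;-2.3 -2.5 -0.2 0 1"

```text
clock: 1.53
position: [0.3523, 0.2694, 0.2232]
ee_rot: [0.627, 3.078, 0.001]
force: [0.6, -0.1, 0.8]
width: 1.001
gripper_force: 0.0
```

play_rows --increments "-2.3 -2.5 -0.2 0 1;-2.3 -2.5 -0.2 0 1;-2.3 -2.5 -0.2 0 1;-2.3 -2.5 -0.2 0 1;-2.3 -2.5 -0.2 0 1"

```text
clock: 1.95
position: [0.4092, 0.1093, 0.2334]
ee_rot: [0.627, 3.078, 0.001]
force: [0.1, 1.1, 0.1]
width: 1.002
gripper_force: 0.0
```

play_rows --increments "-2.3 -2.5 -0.2 0 1;-2.3 -2.5 -0.2 0 1;-2.3 -2.5 -0.2 0 1;-2.3 -2.5 -0.2 0 1;-2.3 -2.5 -0.2 0 1"

```text
clock: 2.37
position: [0.4662, -0.0508, 0.2434]
ee_rot: [0.627, 3.078, 0.001]
force: [0.3, 0.2, -0.1]
width: 1.001
gripper_force: 0.0
```

play_rows --increments "-2.3 -2.5 -0.2 0 1;-2.3 -2.5 -0.2 0 1;-2.3 -2.5 -0.2 0 1;-2.3 -2.5 0 0 1;-1.5 -1.7 0 -5 1"

```text
clock: 2.78
position: [0.5192, -0.202, 0.2492]
ee_rot: [0.497, 3.101, -0.002]
force: [0.9, 0.7, -0.3]
width: 1.0
gripper_force: 0.0
```

```bash
cat >> h.py <<'E'
def pose():
    s=arm.observe(); M=R.from_rotvec(s["ee_rot"]).as_matrix()
    print("t",round(float(s["clock"]),2),"pos",np.round(np.array(s["position"])*1000,1),"tooly ang",round(np.degrees(np.arctan2(M[1,1],M[0,1])),2),"tilt",round(np.degrees(np.arccos(-M[2,2])),2),"F",np.round(s["force"],1),"T",np.round(s["ft_torque"],2),"w",round(float(s["width"]),3),"g",round(float(s["gripper_force"]),1))
    return s,M
def go(x,y,z,ang=None):
    s,M=pose(); d=M.T@(np.array([x,y,z])-s["position"])*100
    print("tool cm",np.round(d,2), "turn",None if ang is None else round(-(ang-np.degrees(np.arctan2(M[1,1],M[0,1]))),2))
E
python3 - <<'E'
from h import *
go(.5218,-.2262,.111,72)
p=vision.get_image("wrist"); save(p,"w1.png"); W=cloud(p); F=p["frame"].astype(int)
yel=(F[...,0]>90)&(F[...,1]>70)&(F[...,2]<.5*F[...,1])&(abs(W[...,2]-.144)<.008)
P=W[yel]; print(len(P)); r=cv2.minAreaRect((P[:,:2]*1000).astype(np.float32)); print(r, np.median(P[:,2]))
E
```

```text
t 2.78 pos [ 519.2 -202.   249.2] tooly ang 71.8 tilt 0.09 F [ 0.9  0.7 -0.3] T [0.07 0.   0.04] w 1.0 g 0.0
tool cm [-0.99 -2.2  13.82] turn -0.2
2896
((518.9255981445312, -224.09678649902344), (12.841850280761719, 123.70413208007812), 71.9799575805664) 0.1441698639574047
```

play_rows --increments "-0.5 -1.1 0 -0.2 1;-0.5 -1.0 0 0 1;0 0 2 0 1;0 0 2.5 0 1;0 0 2.5 0 1" --grip_force 30

```text
clock: 3.25
position: [0.5221, -0.222, 0.1787]
ee_rot: [0.487, 3.102, 0.0]
force: [0.1, 0.0, 0.2]
width: 1.002
gripper_force: 0.0
```

play_rows --increments "0 0 2.5 0 1;0 0 2.5 0 1;0 0 1.8 0 1;0 0 0 0 0.3;0 0 0 0 -0.5"

```text
clock: 3.67
position: [0.5212, -0.2215, 0.1107]
ee_rot: [-0.487, -3.102, -0.0]
force: [0.4, 0.2, 1.3]
width: 0.901
gripper_force: 0.0
```

play_rows --increments "0 0 0 0 -1;0 0 0 0 -1;0 0 0 0 -1;0 0 0 0 -1;0 0 0 0 -1"

```text
clock: 4.08
position: [0.522, -0.2218, 0.1116]
ee_rot: [0.486, 3.103, 0.0]
force: [0.6, -0.5, -1.4]
width: 0.539
gripper_force: 0.0
```

```bash
python3 - <<'E'
from h import *
pose()
E
```

```text
t 4.08 pos [ 522.  -221.8  111.6] tooly ang 72.18 tilt 0.06 F [ 0.6 -0.5 -1.4] T [ 0.02  0.   -0.06] w 0.539 g 0.0
```

play_rows --increments "0 -0.35 0 0 -1;0 0 0 0 -1;0 0 0 0 -1;0 0 0 0 -1;0 0 0 0 -1"

```text
clock: 4.5
position: [0.5206, -0.225, 0.1109]
ee_rot: [-0.487, -3.104, -0.0]
force: [-0.7, -0.0, -0.9]
width: 0.173
gripper_force: 0.0
```

play_rows --increments "0 0 0 0 -1;0 0 0 0 -1;0 0 0 0 -1;0 0 0 0 -1;0 0 0 0 -1"

```text
clock: 4.92
position: [0.5205, -0.225, 0.1109]
ee_rot: [-0.487, -3.104, -0.0]
force: [0.2, -0.6, 0.2]
width: 0.129
gripper_force: 30.0
```

```bash
python3 - <<'E'
from h import *
pose()
E
```

```text
t 4.92 pos [ 520.5 -225.   110.9] tooly ang 72.17 tilt 0.01 F [ 0.2 -0.6  0.2] T [-0.01 -0.02 -0.01] w 0.129 g 30.0
```

play_rows --increments "0 0 -0.5 0 -1;0 0 -1.5 0 -1;0 0 -1.5 0 -1;0 0 -2 0 -1;0 0 -2.5 0 -1"

```text
clock: 5.33
position: [0.5195, -0.2246, 0.1909]
ee_rot: [-0.487, -3.101, -0.0]
force: [0.7, 0.1, -2.6]
width: 0.126
gripper_force: 30.0
```

play_rows --increments "0 0 -2.5 0 -1;0 0 -2.5 0 -1;0 0 -2.5 0 -1;0 0 -1 0 -1;0 0 0 0 -1"

```text
clock: 5.75
position: [0.5216, -0.2257, 0.2782]
ee_rot: [0.486, 3.099, -0.001]
force: [0.2, 0.5, -1.2]
width: 0.125
gripper_force: 30.0
```

```bash
python3 - <<'E'
from h import *
go(.38,.189,.27,90.6)
E
```

```text
t 5.75 pos [ 521.6 -225.7  278.2] tooly ang 72.17 tilt 0.24 F [ 0.2  0.5 -1.2] T [-0.04  0.06 -0.04] w 0.125 g 30.0
tool cm [26.18 35.14  0.73] turn -18.43
```

play_rows --increments "0.7 0.9 0 0 -1;1.5 2 0 0 -1;1.9 2.6 0 0 -1;1.9 2.6 0 0 -1;1.9 2.6 0 0 -1"

```text
clock: 6.17
position: [0.476, -0.097, 0.2738]
ee_rot: [-0.486, -3.1, 0.001]
force: [0.5, -0.1, -1.8]
width: 0.129
gripper_force: 30.0
```

play_rows --increments "1.9 2.6 0 0 -1;1.9 2.6 0 0 -1;1.9 2.6 0 0 -1;1.9 2.6 0 0 -1;1.9 2.6 0 0 -1"

```text
clock: 6.58
position: [0.425, 0.0555, 0.2741]
ee_rot: [-0.485, -3.101, 0.002]
force: [-0.1, 0.9, -1.7]
width: 0.126
gripper_force: 30.0
```

play_rows --increments "1.9 2.6 0 0 -1;1.9 2.6 0 0 -1;1.9 2.6 0 0 -1;1.5 2 0 0 -1;0.8 1 0 -2 -1"

```text
clock: 7.0
position: [0.3814, 0.1841, 0.2741]
ee_rot: [-0.425, -3.11, 0.002]
force: [0.3, -0.2, -2.4]
width: 0.125
gripper_force: 30.0
```

play_rows --increments "0.5 0.6 0 -4 -1;0 0 0 -4.2 -1;0 0 0 -4.2 -1;0 0 0 -4 -1;0 0 0 0 -1"

```text
clock: 7.42
position: [0.3802, 0.1876, 0.2745]
ee_rot: [0.023, -3.139, 0.003]
force: [-0.2, 0.1, -1.5]
width: 0.125
gripper_force: 30.0
```

```bash
python3 - <<'E'
from h import *
go(.38,.189,.1402,90.6)
p=vision.get_image("wrist"); save(p,"w2.png"); 
p=vision.get_image("scene"); save(p,"s2.png",(190,340,180,380),3)
E
```

```text
t 7.42 pos [380.2 187.6 274.5] tooly ang 90.83 tilt 0.15 F [-0.2  0.1 -1.5] T [0.03 0.02 0.  ] w 0.125 g 30.0
tool cm [-1.000e-02  1.600e-01  1.343e+01] turn 0.23
```

View pics/w2.png

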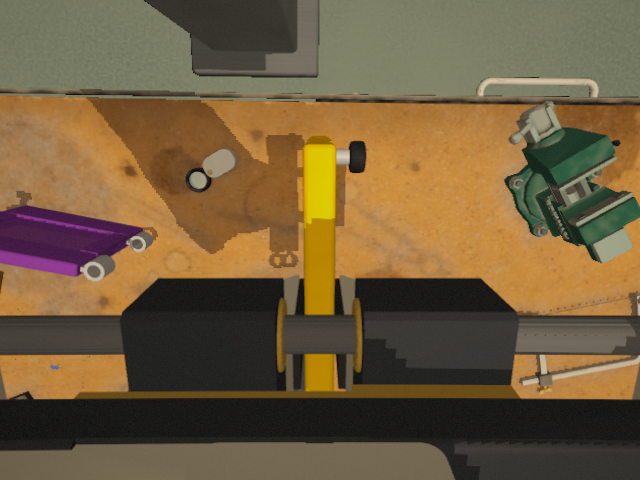

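View pics/s2.png

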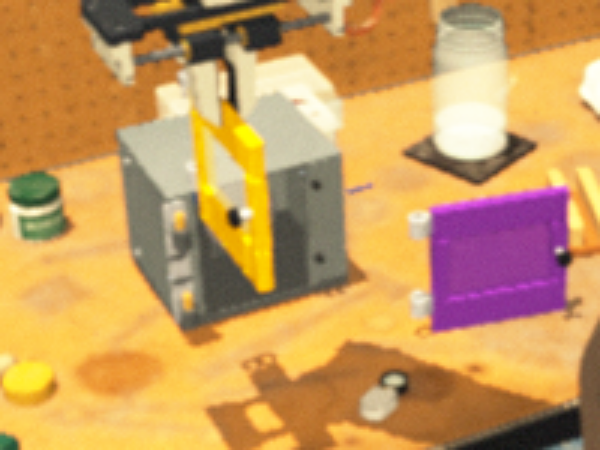

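The wrist view shows the door held squarely along the tool, with the rail at (320,250) and the knob at (355,157). The scene crop shows it in front of the hinge plate, whose pins are at (180,215) and (187,297). Next I lower the door to the sideways-entry height.

play_rows --increments "0 0.1 2 0 -1;0 0 2.5 0.2 -1;0 0 2.5 0 -1;0 0 2.5 0 -1;0 0 2 0 -1"

```text
clock: 7.93
position: [0.3803, 0.1886, 0.159]
ee_rot: [0.007, -3.14, 0.002]
force: [0.4, 0.2, -1.9]
width: 0.125
gripper_force: 30.0
```

play_rows --increments "0 0 1.5 0 -1;0 0 0.3 0 -1;0 0 0 0 -1;0 0 0 0 -1"

```text
clock: 8.27
position: [0.3814, 0.1893, 0.1434]
ee_rot: [-0.009, 3.141, 0.0]
force: [0.1, -0.2, -1.0]
width: 0.125
gripper_force: 30.0
```

```bash
python3 - <<'E'
from h import *
go(.4376,.189,.1389,90.6)
for n,c in [("top",(195,285,150,270)),("scene",(215,305,200,320))]:
    p=vision.get_image(n); save(p,n+"3.png",c,5); W=cloud(p); np.save(n+"W3.npy",W); np.save(n+"F3.npy",p["frame"])
    F=p["frame"].astype(int); x,y,z=W[...,0],W[...,1],W[...,2]
    yel=(F[...,0]>90)&(F[...,1]>.7*F[...,0])&(F[...,2]<.45*F[...,1])&(x>.28)&(x<.5)&(y>.1)&(y<.25)&(z>.03)
    P=W[yel]*1000; print(n,len(P),P.min(0).round(),P.max(0).round(),np.median(P,0).round(1))
    if n=="top":
        T=P[abs(P[:,2]-172)<6]; print(len(T),cv2.minAreaRect(T[:,:2].astype(np.float32)))
    k=(x>.43)&(x<.475)&(y>.16)&(y<.22)&(z>.05)&(z<.18)&~yel
    P=W[k]*1000; print("knuckle?",len(P),np.percentile(P,[2,50,98],axis=0).round(1).tolist() if len(P) else 0)
E
```

```text
t 8.27 pos [381.4 189.3 143.4] tooly ang 90.32 tilt 0.02 F [ 0.1 -0.2 -1. ] T [0.   0.08 0.07] w 0.125 g 30.0
tool cm [-5.62 -0.07  0.45] turn -0.28
top 62 [323. 182.  80.] [448. 194. 182.] [341.  186.2 175.2]
29 ((386.9005432128906, 188.3856201171875), (121.8310775756836, 8.579779624938965), 0.8843990564346313)
knuckle? 132 [[439.4, 179.6, 62.7], [456.8, 184.3, 130.9], [466.1, 195.8, 175.6]]
scene 789 [314. 149.  44.] [450. 233. 267.] [354.1 194.6 127.1]
knuckle? 58 [[441.7, 192.1, 57.4], [454.3, 196.5, 86.6], [466.2, 199.3, 167.3]]
```

View pics/top3.png

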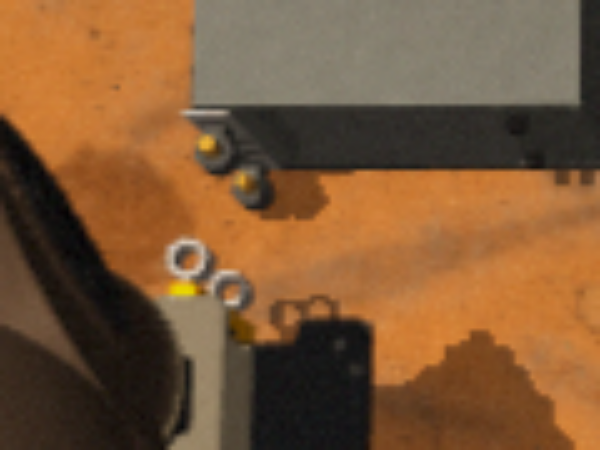

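View pics/scene3.png

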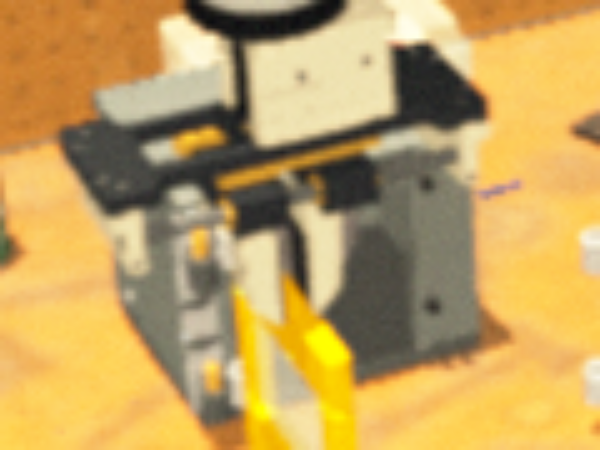

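The top crop shows both brass pin tips, at (207,144) and (245,181), and both knuckle rings, at (188,259) and (231,291). I can therefore measure the offset with a single camera.

```bash
cat >> h.py <<'E'
def ray(p,rc,z):
    u=cv2.undistortPoints(np.array([[[rc[1],rc[0]]]],float),p["mtx"],np.array(p["distortion"],float))[0,0]
    T=np.array(p["cam_to_world"]); d=T[:3,:3]@np.array([u[0],-u[1],-1]); o=T[:3,3]
    return (o+d*(z-o[2])/d[2])*1000
def hinge(p,zu):
    # proj model points and compare by ring templates: zu = door underside
    F=p["frame"].astype(float); g=F.min(-1)
    out={}
    for n,z,guess in [("tipU",.139,HG["tipU"]),("tipL",.054,HG["tipL"])]:
        r,c=guess; rr,cc=np.mgrid[r-3:r+4,c-3:c+4]; S=F[rr,cc]; w=np.clip(S[...,0]-S[...,2]-60,0,None); w[ S[...,2]>90]=0
        out[n]=((w*rr).sum()/w.sum(),(w*cc).sum()/w.sum())
        print(n,np.round(out[n],2),ray(p,out[n],z).round(1))
    for n,z,guess in [("ringU",zu+.127,HG["ringU"]),("ringL",zu+.042,HG["ringL"])]:
        best=None
        big=cv2.resize(g.astype(np.float32),None,fx=4,fy=4,interpolation=cv2.INTER_CUBIC)
        rad=7.25*0+1
        for dr in np.arange(-2.5,2.6,.25):
            for dc in np.arange(-2.5,2.6,.25):
                r,c=guess[0]+dr,guess[1]+dc; a=np.linspace(0,2*np.pi,40,endpoint=False)
                k=2.25*HG["mmpx"]; 
                R1=7.2/HG["mmpx"]; v=lambda q:cv2.remap(g.astype(np.float32),(c+q*np.cos(a)).astype(np.float32)[None],(r+q*np.sin(a)).astype(np.float32)[None],cv2.INTER_LINEAR)[0]
                sc=v(R1).mean()-.5*v(0*R1).mean()-.5*v(R1*1.7).mean()-.5*v(R1).std()
                if best is None or sc>best[0]: best=(sc,r,c)
        print(n,np.round(best,2),ray(p,best[1:],z).round(1))
HG=dict(tipU=(223,191),tipL=(231,198),ringU=(246.4,187.2),ringL=(252.9,195.8),mmpx=2.1)
E
python3 - <<'E'
from h import *
p=vision.get_image("top"); hinge(p,.0445); print(p["mtx"][0][0])
E
```

```text
tipU [222.99 189.83] [515.  192.1 139. ]
tipL [231.32 196.69] [512.9 193.5  54. ]
ringU [103.27 245.9  186.7 ] [458.8 189.5 171.5]
ringL [ 43.97 252.15 194.55] [458.8 189.8  86.5]
600.4816638049169
```

```bash
python3 - <<'E'
from h import *
acc=0
for i in range(4):
    p=vision.get_image("top"); acc=acc+p["frame"].astype(float)
f=(acc/4)[215:261,176:216,::-1].astype(np.uint8); f=cv2.resize(f,None,fx=12,fy=12,interpolation=cv2.INTER_CUBIC)
for i in range(0,40,5): cv2.putText(f,str(176+i),(i*12,8),0,.3,(255,255,255)); cv2.line(f,(i*12+6,10),(i*12+6,18),(255,255,255))
for i in range(0,46,5): cv2.putText(f,str(215+i),(450,i*12+10),0,.3,(255,255,255)); cv2.line(f,(440,i*12+6),(448,i*12+6),(255,255,255))
cv2.imwrite("pics/z4.png",f)
for n,z in [("U139",.139),("L54",.054),("RU",.1715),("RL",.0865)]:
    print(n,[ray(p,(r,c),z).round(1).tolist()[:2] for r,c in [(220,190),(250,190),(250,200)]])
E
```

```text
U139 [[521.7, 192.0], [455.3, 189.1], [455.4, 167.4]]
L54 [[539.7, 210.3], [468.8, 207.2], [469.0, 184.0]]
RU [[514.9, 185.0], [450.1, 182.2], [450.2, 161.0]]
RL [[532.8, 203.3], [463.6, 200.3], [463.8, 177.7]]
```

View pics/z4.png

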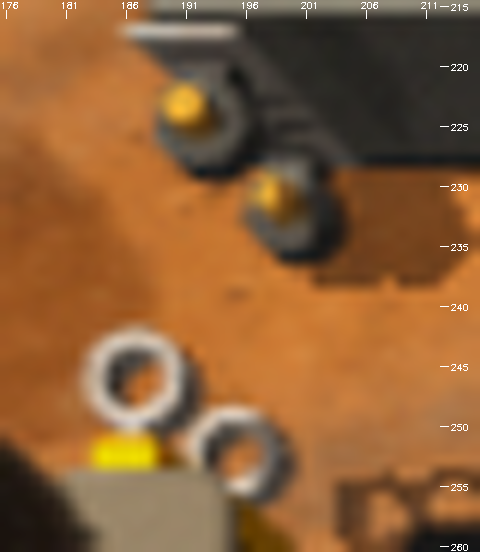

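The zoomed crop puts the tips at about (190.9,223.2) and (198.2,230.3) px, and the rings at (186.8,246.1) and (195.2,252.2) px. That gives a pin axis at (515.0,190.0) and a knuckle axis at (458.5,188.9), so I move +56.5 mm in x and +0.9 mm in y.

play_rows --increments "-0.6 0.03 0 0 -1;-1.2 0.03 0 0 -1;-1.2 0 0 0 -1;-1.2 0 0 0 -1;-0.8 0 0 0 -1"

```text
clock: 9.03
position: [0.4336, 0.1901, 0.1429]
ee_rot: [-0.009, 3.141, 0.0]
force: [0.3, 0.4, -2.6]
width: 0.131
gripper_force: 30.0
```

play_rows --increments "-0.4 0 0 0 -1;-0.25 0 0 0 -1;0 0 0 0 -1;0 0 0 0 -1"

```text
clock: 9.37
position: [0.4373, 0.1902, 0.1427]
ee_rot: [0.01, -3.141, 0.0]
force: [-0.3, -0.4, -2.2]
width: 0.128
gripper_force: 30.0
```

```bash
python3 - <<'E'
from h import *
go(.4379,.1905,.1389,90.6)
acc=0
for i in range(4):
    p=vision.get_image("top"); acc=acc+p["frame"].astype(float)
f=(acc/4)[205:251,176:216,::-1].astype(np.uint8); f=cv2.resize(f,None,fx=12,fy=12,interpolation=cv2.INTER_CUBIC)
cv2.imwrite("pics/z5.png",f)
E
```

```text
t 9.37 pos [437.3 190.2 142.7] tooly ang 90.37 tilt 0.04 F [-0.3 -0.4 -2.2] T [0.   0.02 0.  ] w 0.128 g 30.0
tool cm [-0.06  0.03  0.38] turn -0.23
```

View pics/z5.png

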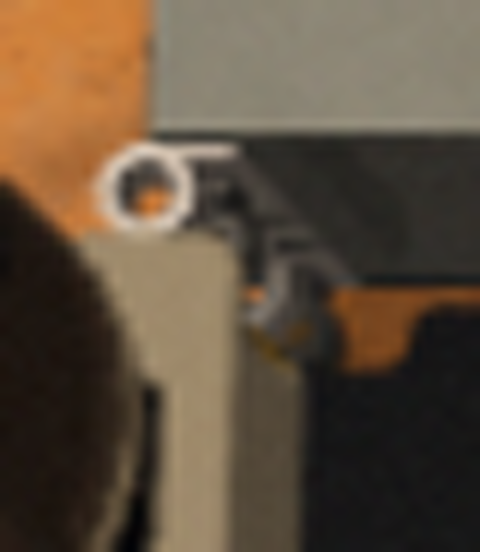

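The ring centre, at (147,189) in the zoom, maps to (514.3,189.7), which sits right over the pin. I'll come down gently and watch the force.

play_rows --increments "0 0 0.3 0 -1;0 0 0.3 0 -1;0 0 0.25 0 -1;0 0 0.15 0 -1;0 0 0 0 -1"

```text
clock: 9.98
position: [0.4374, 0.1901, 0.1325]
ee_rot: [0.01, -3.141, 0.001]
force: [-1.0, -1.4, -2.7]
width: 0.125
gripper_force: 30.0
```

play_rows --increments "0 0 0.1 0 -1;0 0 0.1 0 -1;0 0 0.1 0 -1;0 0 0 0 -1"

```text
clock: 10.32
position: [0.4376, 0.1902, 0.1298]
ee_rot: [0.01, -3.141, 0.0]
force: [0.4, 0.9, -2.8]
width: 0.127
gripper_force: 30.0
```

```bash
python3 - <<'E'
from h import *
pose()
E
```

```text
t 10.32 pos [437.6 190.2 129.8] tooly ang 90.37 tilt 0.01 F [ 0.4  0.9 -2.8] T [ 0.06 -0.03 -0.01] w 0.127 g 30.0
```

play_rows --increments "0 0 0.1 0 -1;0 0 0.1 0 -1;0 0 0.1 0 -1;0 0 0 0 -1"

```text
clock: 10.65
position: [0.4376, 0.1902, 0.1267]
ee_rot: [0.01, -3.141, 0.0]
force: [-0.6, 0.5, -2.3]
width: 0.125
gripper_force: 30.0
```

```bash
python3 - <<'E'
from h import *
pose()
E
```

```text
t 10.65 pos [437.6 190.2 126.7] tooly ang 90.37 tilt 0.02 F [-0.6  0.5 -2.3] T [ 0.05  0.03 -0.02] w 0.125 g 30.0
```

play_rows --increments "0 0 0.15 0 -1;0 0 0.15 0 -1;0 0 0.15 0 -1;0 0 0.15 0 -1;0 0 0 0 -1"

```text
clock: 11.07
position: [0.4375, 0.1902, 0.1206]
ee_rot: [0.01, -3.141, 0.0]
force: [-0.2, -1.1, -1.1]
width: 0.127
gripper_force: 30.0
```

play_rows --increments "0 0 0.1 0 -1;0 0 0.1 0 -1;0 0 0.1 0 -1;0 0 0 0 -1;0 0 0 0 -1"

```text
clock: 11.48
position: [0.4377, 0.1902, 0.1179]
ee_rot: [0.01, -3.142, 0.0]
force: [-0.5, -0.2, -1.9]
width: 0.128
gripper_force: 30.0
```

```bash
python3 - <<'E'
from h import *
pose()
E
```

```text
t 11.48 pos [437.7 190.2 117.9] tooly ang 90.37 tilt 0.0 F [-0.5 -0.2 -1.9] T [ 0.02 -0.    0.04] w 0.128 g 30.0
```

play_rows --increments "0 0 0.05 0 -1;0 0 0 0 -1;0 0 0.05 0 -1;0 0 0 0 -1;0 0 0 0 -1"

```text
clock: 11.9
position: [0.4377, 0.1903, 0.1169]
ee_rot: [0.01, -3.142, -0.0]
force: [0.6, 0.9, -2.5]
width: 0.124
gripper_force: 30.0
```

```bash
python3 - <<'E'
from h import *
pose()
E
```

```text
t 11.9 pos [437.7 190.3 116.9] tooly ang 90.37 tilt 0.0 F [ 0.6  0.9 -2.5] T [ 0.02 -0.01 -0.02] w 0.124 g 30.0
```

play_rows --increments "0 0 0.05 0 -1;0 0 0 0 -1;0 0 0.05 0 -1;0 0 0 0 -1"

```text
clock: 12.23
position: [0.4376, 0.1903, 0.116]
ee_rot: [0.01, -3.142, -0.0]
force: [-1.1, -0.6, 0.5]
width: 0.129
gripper_force: 30.0
```

```bash
python3 - <<'E'
from h import *
pose()
E
```

```text
t 12.23 pos [437.6 190.3 116. ] tooly ang 90.38 tilt 0.01 F [-1.1 -0.6  0.5] T [0.06 0.22 0.02] w 0.129 g 30.0
```

Contact came at home height: fz rose from -2.5 to about +0.5 N at TCP z 0.116. I'll let go and let the door hang.

play_rows --increments "0 0 0 0 -0.6;0 0 0 0 -0.4;0 0 0 0 -0.2;0 0 0 0 0;0 0 0 0 0"

```text
clock: 12.65
position: [0.4378, 0.1903, 0.116]
ee_rot: [-0.01, 3.141, 0.0]
force: [-0.5, -0.3, 0.4]
width: 0.442
gripper_force: 0.0
```

play_rows --increments "0 0 0 0 0;0 0 0 0 0;0 0 0 0 0;0 0 0 0 0;0 0 0 0 0"

```text
clock: 13.07
position: [0.4377, 0.1903, 0.1159]
ee_rot: [-0.01, 3.142, 0.0]
force: [-0.1, -0.0, 0.5]
width: 0.501
gripper_force: 0.0
```

```bash
python3 - <<'E'
from h import *
s,M=pose(); print(np.round(s["joints"],2))
p=vision.get_image("wrist"); W=cloud(p); F=p["frame"].astype(int)
yel=(F[...,0]>90)&(F[...,1]>.7*F[...,0])&(F[...,2]<.45*F[...,1])&(abs(W[...,2]-.150)<.015)
P=W[yel]*1000; print(len(P),np.percentile(P,[3,50,97],axis=0).round(1).tolist(),cv2.minAreaRect(P[:,:2].astype(np.float32)))
p=vision.get_image("scene"); save(p,"s6.png",(200,320,190,350),4)
E
```

```text
t 13.07 pos [437.7 190.3 115.9] tooly ang 90.37 tilt 0.0 F [-0.1 -0.   0.5] T [ 0.04 -0.01 -0.04] w 0.501 g 0.0
[-0.67  0.3   0.19  2.04 -0.08  0.81  1.14]
6539 [[373.9, 185.4, 144.8], [409.8, 190.9, 146.9], [470.7, 196.4, 149.4]] ((423.04071044921875, 191.12574768066406), (102.36540222167969, 12.013972282409668), 0.2612100839614868)
```

View pics/s6.png

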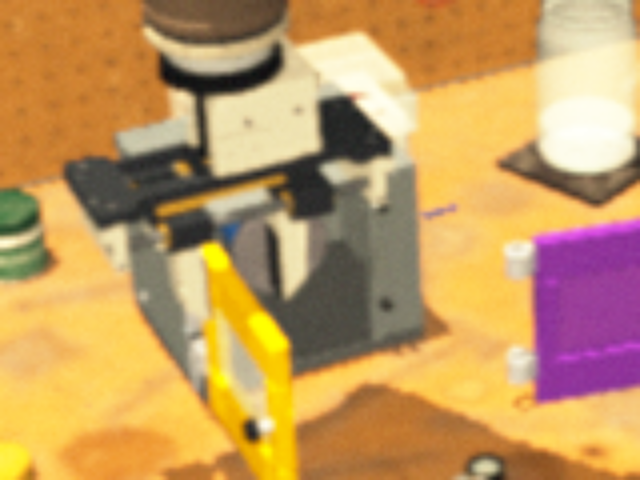

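The crop shows the yellow door hanging at the hinge (200,365), wide open with the fingers clear. The rail top measures 145–149 mm, which is home with the expected sag. I now lift off, step to its outer (knob) side, turn, and close the fingers to make a pusher.

play_rows --increments "0 0 -0.6 0 0;0 0 -1.2 0 0;0 0 -1.5 0 0;0 0 -1.5 0 0;0 0 -1.2 0 0"

```text
clock: 13.58
position: [0.4379, 0.1903, 0.1774]
ee_rot: [-0.01, 3.141, 0.001]
force: [0.5, -0.1, -0.2]
width: 0.502
gripper_force: 0.0
```

play_rows --increments "1 1 0 0 0;1.3 1.5 0 0 -1;1 1 0 0 -1;0 0 0 6.5 -1;0 0 0 6.5 -1"

```text
clock: 14.0
position: [0.4039, 0.2258, 0.1765]
ee_rot: [0.35, 3.122, 0.001]
force: [0.4, -0.3, 0.2]
width: 0.262
gripper_force: 0.0
```

play_rows --increments "0 0 0 6.5 -1;0 0 0 6.5 -1;0 0 0 6.5 -1;0 0 0 6.5 -1;0 0 0 6.5 -1"

```text
clock: 14.42
position: [0.4045, 0.225, 0.1764]
ee_rot: [1.214, 2.898, 0.0]
force: [-0.1, 0.0, 0.3]
width: 0.0
gripper_force: 0.0
```

play_rows --increments "0 0 0 6.5 -1;0 0 0 6.5 -1;0 0 0 6.5 -1;0 0 0 6.5 -1;0 0 0 6.5 -1"

```text
clock: 14.83
position: [0.4045, 0.2251, 0.1764]
ee_rot: [-1.976, -2.442, -0.001]
force: [-0.8, -0.6, 0.4]
width: 0.008
gripper_force: 0.0
```

play_rows --increments "0 0 0 6.5 -1;0 0 0 5.5 -1;0 0 0 0 -1"

```text
clock: 15.08
position: [0.4044, 0.2251, 0.1763]
ee_rot: [-2.219, -2.224, -0.001]
force: [-0.2, -0.1, 0.5]
width: 0.006
gripper_force: 0.0
```

```bash
python3 - <<'E'
from h import *
go(.405,.222,.115,0.4)
p=vision.get_image("wrist"); W=cloud(p); F=p["frame"].astype(int)
yel=(F[...,0]>90)&(F[...,1]>.7*F[...,0])&(F[...,2]<.45*F[...,1])&(abs(W[...,2]-.150)<.012)
P=W[yel]*1000; print(len(P),np.percentile(P,[3,50,97],axis=0).round(1).tolist(),cv2.minAreaRect(P[:,:2].astype(np.float32)))
E
```

```text
t 15.08 pos [404.4 225.1 176.3] tooly ang 0.12 tilt 0.02 F [-0.2 -0.1  0.5] T [-0.16  0.04 -0.03] w 0.006 g 0.0
tool cm [-0.32  0.05  6.13] turn -0.28
163 [[482.4, 190.9, 138.4], [499.5, 196.4, 143.1], [517.8, 197.8, 150.3]] ((461.54296875, 196.2919921875), (7.10616397857666, 114.34234619140625), 87.570556640625)
```

play_rows --increments "0 0 1.5 0 -1;0 0 2 0 -1;0 0 1.8 0 -1;0 0 0.8 0 -1;0 0 0 0 -1"

```text
clock: 15.55
position: [0.4035, 0.2243, 0.1137]
ee_rot: [-2.211, -2.231, 0.005]
force: [0.1, -0.2, 0.3]
width: 0.003
gripper_force: 0.0
```

play_rows --increments "-0.6 0 0 0 -1;-0.6 0 0 0 -1;-0.4 0 0 0 -1;-0.3 -0.04 0 -1.5 -1;-0.5 -0.06 0 -2.5 -1"

```text
clock: 15.97
position: [0.4043, 0.2008, 0.1158]
ee_rot: [2.134, 2.305, 0.003]
force: [0.6, 0.7, -0.0]
width: 0.006
gripper_force: 0.2
```

play_rows --increments "-0.78 -0.09 0 -4 -1;-0.78 -0.09 0 -4 -1;-0.78 -0.09 0 -4 -1;-0.78 -0.09 0 -4 -1;-0.78 -0.09 0 -4 -1"

```text
clock: 16.38
position: [0.408, 0.1615, 0.1158]
ee_rot: [1.698, 2.643, 0.002]
force: [-0.8, 0.9, -0.3]
width: 0.002
gripper_force: 0.1
```

```bash
cat >> h.py <<'E'
def rel():
    s,M=pose(); a=M[:2,:2].T@(np.array([.515,.190])-s["position"][:2])*1000; print("hinge in tool xy mm",a.round(1))
def door():
    p=vision.get_image("top"); W=cloud(p); F=p["frame"].astype(int); x,y,z=np.moveaxis(W,-1,0)
    yel=(F[...,0]>80)&(F[...,1]>.7*F[...,0])&(F[...,2]<.45*F[...,1])&(x>.33)&(x<.55)&(y>.02)&(y<.22)&(abs(z-.148)<.012)
    P=W[yel]*1000; print(len(P)); 
    if len(P)>5: print(P.min(0).round(),P.max(0).round(),cv2.minAreaRect(P[:,:2].astype(np.float32)))
E
python3 - <<'E'
from h import *
rel(); door()
E
```

```text
t 16.38 pos [408.  161.5 115.8] tooly ang 24.57 tilt 0.08 F [-0.8  0.9 -0.3] T [-0.05  0.12  0.03] w 0.002 g 0.1
hinge in tool xy mm [-18.5 109.1]
0
```

play_rows --increments "-0.78 -0.1 0 -4 -1;-0.78 -0.1 0 -4 -1;-0.78 -0.1 0 -4 -1;-0.78 -0.1 0 -4 -1;-0.78 -0.1 0 -4 -1"

```text
clock: 16.85
position: [0.4246, 0.1263, 0.1156]
ee_rot: [1.215, 2.896, 0.002]
force: [-0.2, 0.2, 0.9]
width: 0.002
gripper_force: 0.1
```

play_rows --increments "-0.78 -0.1 0 -4 -1;-0.78 -0.1 0 -4 -1;-0.78 -0.1 0 -4 -1;-0.6 -0.08 0 -3 -1;-0.4 -0.05 0 -2 -1"

```text
clock: 17.27
position: [0.4483, 0.1018, 0.1156]
ee_rot: [0.776, 3.043, 0.001]
force: [-1.0, -0.3, -0.1]
width: 0.004
gripper_force: 0.1
```

```bash
python3 - <<'E'
from h import *
rel(); door()
p=vision.get_image("wrist"); save(p,"w7.png")
E
```

```text
t 17.27 pos [448.3 101.8 115.6] tooly ang 61.4 tilt 0.08 F [-1.  -0.3 -0.1] T [-0.02  0.1  -0.02] w 0.004 g 0.1
hinge in tool xy mm [-16.4 109.3]
0
```

View pics/w7.png

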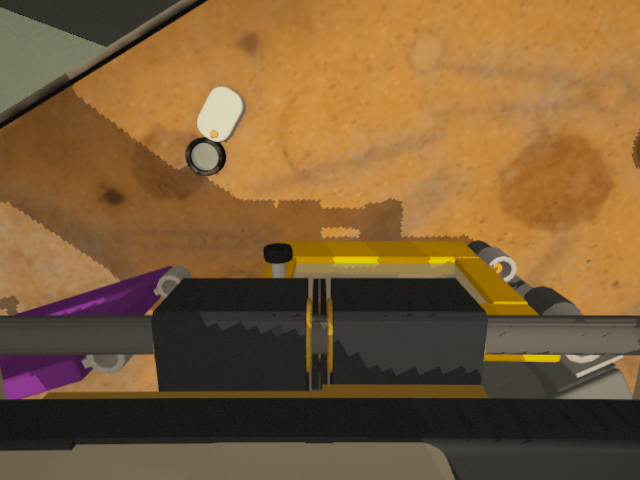

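The wrist view shows the pusher against the outer face. The door is swinging parallel to the tool, with its knob at (278,255) and its knuckles on the pins at (495,265), and the loupe is untouched at (205,155). I'll finish slowly.

play_rows --increments "-0.39 -0.05 0 -2 -1;-0.39 -0.05 0 -2 -1;-0.39 -0.05 0 -2 -1;-0.39 -0.05 0 -2 -1;-0.39 -0.05 0 -2 -1"

```text
clock: 17.78
position: [0.4641, 0.0923, 0.1153]
ee_rot: [0.509, 3.1, 0.001]
force: [-0.2, 1.0, -1.0]
width: 0.007
gripper_force: 0.1
```

play_rows --increments "-0.39 -0.05 0 -2 -1;-0.39 -0.05 0 -2 -1;-0.39 -0.05 0 -2 -1;-0.39 -0.05 0 -2 -1;-0.39 -0.05 0 -2 -1"

```text
clock: 18.2
position: [0.4823, 0.0849, 0.1153]
ee_rot: [0.237, 3.132, 0.0]
force: [-0.0, 0.9, 0.2]
width: 0.002
gripper_force: 0.1
```

```bash
cat >> h.py <<'E'
def wd():
    p=vision.get_image("wrist"); W=cloud(p); F=p["frame"].astype(int); x,y,z=np.moveaxis(W,-1,0)
    yel=(F[...,0]>80)&(F[...,1]>.7*F[...,0])&(F[...,2]<.45*F[...,1])&(x>.4)&(x<.55)&(y>.02)&(y<.2)
    P=W[yel]*1000
    for a,b in [(22,45),(45,110),(110,145)]:
        Q=P[(P[:,2]>a)&(P[:,2]<b)]
        if len(Q)>20: r=cv2.fitLine(Q[:,:2].astype(np.float32),cv2.DIST_HUBER,0,.01,.01).ravel(); print(a,len(Q),"line ang",round(np.degrees(np.arctan2(r[1],r[0]))%180,1),"at",r[2:].round(1),Q.min(0).round(),Q.max(0).round())
E
python3 - <<'E'
from h import *
rel(); wd()
E
```

```text
t 18.2 pos [482.3  84.9 115.3] tooly ang 81.34 tilt 0.02 F [-0.   0.9  0.2] T [0.03 0.05 0.  ] w 0.002 g 0.1
hinge in tool xy mm [-16.5 108.8]
22 1819 line ang 81.1 at [496.3 123.3] [486.  63.  22.] [507. 183.  45.]
45 3204 line ang 81.1 at [499.9 137.2] [472.  53.  45.] [519. 194. 110.]
110 808 line ang 80.7 at [505.7 168. ] [492.  84. 110.] [531. 186. 138.]
```

play_rows --increments "-0.2 -0.03 0 -1 -1;-0.2 -0.03 0 -1 -1;-0.2 -0.03 0 -1 -1;-0.2 -0.03 0 -1 -1;-0.2 -0.03 0 -1 -1"

```text
clock: 18.67
position: [0.4922, 0.0822, 0.115]
ee_rot: [0.097, 3.14, 0.0]
force: [-0.9, 1.1, -0.2]
width: 0.003
gripper_force: 0.1
```

play_rows --increments "-0.2 -0.03 0 -1 -1;-0.2 -0.03 0 -1 -1;-0.2 -0.03 0 -1 -1;0 0 0 0 -1"

```text
clock: 19.0
position: [0.4985, 0.0808, 0.1149]
ee_rot: [0.015, 3.141, -0.0]
force: [0.4, -0.6, 0.1]
width: 0.003
gripper_force: 0.0
```

```bash
python3 - <<'E'
from h import *
rel(); wd()
E
```

```text
t 19.0 pos [498.5  80.8 114.9] tooly ang 89.44 tilt 0.01 F [ 0.4 -0.6  0.1] T [ 0.07 -0.02  0.  ] w 0.003 g 0.0
hinge in tool xy mm [-15.4 109.3]
22 1796 line ang 89.7 at [506.9 122.3] [506.  58.  22.] [508. 181.  45.]
45 3229 line ang 89.8 at [508.3 135.4] [491.  50.  45.] [518. 194. 110.]
110 919 line ang 89.3 at [509.3 166.7] [508.  81. 110.] [530. 187. 141.]
```

play_rows --increments "-0.1 0 0 -0.5 -1;-0.1 0 0 0 -1;0 0 0 0 -1"

```text
clock: 19.3
position: [0.4998, 0.0809, 0.1148]
ee_rot: [-0.004, -3.141, 0.0]
force: [-0.6, -0.2, 0.8]
width: 0.004
gripper_force: 0.3
```

```bash
python3 - <<'E'
from h import *
rel(); wd()
E
```

```text
t 19.3 pos [499.8  80.9 114.8] tooly ang 89.87 tilt 0.03 F [-0.6 -0.2  0.8] T [ 0.06  0.15 -0.05] w 0.004 g 0.3
hinge in tool xy mm [-14.9 109.1]
22 1800 line ang 90.4 at [507.8 121.6] [507.  60.  22.] [511. 184.  45.]
45 3166 line ang 90.4 at [509. 136.] [492.  50.  45.] [519. 194. 110.]
110 949 line ang 89.8 at [509.6 167.3] [508.  82. 110.] [530. 184. 140.]
```

play_rows --increments "0.2 0 0 0 -1;0.6 0 0 0 -1;1.5 0 0 0 -1;2 0 0 0 -1;2 0 0 0 -1"

```text
clock: 19.77
position: [0.4361, 0.081, 0.1148]
ee_rot: [0.004, 3.141, 0.0]
force: [0.1, 0.5, 0.2]
width: 0.004
gripper_force: 0.0
```

play_rows --increments "0 0 -2 0 -1;0 0 -2.5 0 -1;0 0 -2.5 0 -1;0 0 0 0 -1;0 0 0 0 -1"

```text
clock: 20.18
position: [0.4377, 0.0814, 0.1861]
ee_rot: [0.003, 3.138, 0.002]
force: [-0.3, -0.7, -0.7]
width: 0.004
gripper_force: 0.0
```

```bash
python3 - <<'E'
from h import *
rel(); wd()
p=vision.get_image("top"); W=cloud(p)
F=p["frame"].astype(int); x,y,z=np.moveaxis(W,-1,0)
yel=(F[...,0]>80)&(F[...,1]>.7*F[...,0])&(F[...,2]<.45*F[...,1])&(x>.45)&(x<.54)&(y>.02)&(y<.21)&(z>.13)
P=W[yel]*1000; print(len(P),np.percentile(P,[3,50,97],axis=0).round(1).tolist())
for q in ["beeswax","loupe","pliers_black"]:
    for d in cut_out(q,p)[:1]:
        w=W[d["mask"]]; print(q,round(d["confidence"],2),np.nanmedian(w,0).round(3))
E
```

```text
t 20.18 pos [437.7  81.4 186.1] tooly ang 89.88 tilt 0.19 F [-0.3 -0.7 -0.7] T [0.01 0.03 0.01] w 0.004 g 0.0
hinge in tool xy mm [-77.1 108.8]
110 51 line ang 86.6 at [514.1 160.6] [508.  82. 131.] [518. 194. 145.]
23 [[463.2, 30.4, 141.0], [514.8, 50.5, 144.5], [520.6, 57.4, 373.2]]
beeswax 0.6 [0.513 0.337 0.017]
loupe 0.34 [ 0.517 -0.225  0.016]
pliers_black 0.6 [ 0.489 -0.503  0.011]
```

play_rows --increments "1.5 -2 -1.5 0 -1;2.5 -3 -1.5 0 -1;2.5 -3 -1.5 0 -1;1 -2 -1 0 -1;0 0 0 0 -1"

```text
clock: 20.85
position: [0.3602, -0.0222, 0.2409]
ee_rot: [0.011, 3.141, -0.0]
force: [1.0, 0.0, -0.7]
width: 0.006
gripper_force: 0.0
```

```bash
python3 - <<'E'
from h import *
pose()
for n in ["top","scene"]:
    p=vision.get_image(n); W=cloud(p); F=p["frame"].astype(int); x,y,z=np.moveaxis(W,-1,0)
    yel=(F[...,0]>80)&(F[...,1]>.7*F[...,0])&(F[...,2]<.45*F[...,1])&(x>.42)&(x<.55)&(y>.02)&(y<.21)&(z>.015)&(z<.16)
    P=W[yel]*1000; print(n,len(P))
    if len(P)>20:
        r=cv2.fitLine(P[:,:2].astype(np.float32),cv2.DIST_HUBER,0,.01,.01).ravel(); print(np.degrees(np.arctan2(r[1],r[0]))%180,r[2:],np.percentile(P,[2,50,98],axis=0).round(1).tolist())
E
```

```text
t 20.85 pos [360.2 -22.2 240.9] tooly ang 89.6 tilt 0.05 F [ 1.   0.  -0.7] T [0.04 0.05 0.03] w 0.006 g 0.0
top 393
90.59679 [513.7093  117.92547] [[507.6, 51.5, 48.2], [513.8, 122.7, 146.7], [521.1, 188.5, 153.0]]
scene 1291
90.577705 [508.9174  117.32203] [[502.9, 49.1, 18.0], [508.9, 118.2, 92.1], [527.7, 178.7, 147.7]]
```

The door is parallel to the hood at 90.6°, with its outer face at x ≈ 509 mm. It hangs at home height, and the robot is clear.

```bash
python3 -c "
from h import *
print(job.sign_off())"
```

```text
the job is handed in; nothing more can be done
None
```

The yellow door hangs fully home on both hinge pins and is swung shut against its bumpers, parallel to the hood, with the arm clear. I handed the job in at about 21 s but got no verdict back. The wax and black pliers had not moved; the last check could not find the loupe, though it lay undisturbed when last seen while I was shutting the door.

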